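# Turn a keyed sample insert home in a bench cryostat

### The job

The sample insert of the bench cryostat is sitting up on the locating key. Without lifting it, turn it by its side arm, the way that is not blocked by the tall port, until its keyway meets the key and it drops fully home onto the flange; then swing the small keeper all the way over its collar, to its stop. Leave everything else on the bench and the loose screw cap on the flange where they are.

Things in the scene. Friction and masses are not known exactly. Their poses are not given: they have to be found in the camera images.
- cryostat: Fixed steel bench cryostat, upright cylinder 148 mm across, with a dark round flange 160 mm across on top; origin at the centre of its underside on the bench, z up; the flange's top face is 162 mm above the origin. Its axis (x=y=0) is the axis of the bore, 26.5 mm across, in which the insert stands.
- key_top (a point): Centre of the top of the steel key, a block fixed on the flange on the cryostat's +x side: 9 mm wide, 12 mm high, reaching radially from 27 to 50 mm from the bore's axis.
- insert: Loose sample insert, about 0.45 kg, in the bore: shaft 24 mm across, 75 mm long below the collar; collar 76 mm across, 14 mm thick; stem 20 mm across up to 60 mm, thin cap to 68 mm; one side arm. Origin: centre of the collar's underside; x along the arm, z up. At the start it rests on the key, origin 12 mm above the flange, arm pointing roughly away from the key, leaning by up to 0.05 rad.
- insert_arm (a point): Point inside the insert's horizontal arm, 70 mm from the stem's axis, half-way up. The arm is a square bar 12 mm wide that ends 75 mm from the axis; underside 43 mm and top 55 mm above the insert's origin. A sideways push of 1 to 3 N on it turns the insert.
- notch (a point): Keyway in the edge of the insert's collar, right under the arm: 12.6 mm wide, open above and below, from 24 mm out to the rim; the point is 33 mm from the axis, half-way up the collar. When it is over the key (insert x along cryostat x within about 0.05 rad) the insert drops 12 mm onto the flange by its own weight.
- keeper (a joint): Keeper angle, rad: flat steel bar 14 mm wide, 6 mm thick, turning about an upright pivot at x=-60, y=0 mm of the cryostat's frame; its end is 42 mm from the pivot, underside 16 mm above the flange. At 0 it points along cryostat +y (open); growing turns it clockwise seen from above; at 1.57 it points at the bore's axis, over the collar; stop at 1.6. The raised collar blocks it.
- keeper_knob (a point): Centre of the upright round knob on the keeper, 12 mm across, 32 mm from the pivot, standing from 22 to 39 mm above the flange. Under 2 N here moves the keeper, which stays where it is left.
- tall_port: Fixed steel fill tube on the flange, 16 mm across (22 mm foot ring), 76 mm high, 59 mm from the bore's axis; origin at its foot on the flange. It stands on the cryostat's +y or -y side; the arm cannot pass it.
- low_port: Fixed steel plug on the flange, 16 mm across (22 mm foot ring), 22 mm high, on the side opposite the tall port; origin at its foot. The arm passes over it.
- screw_cap: Bystander: loose black screw cap, 20 mm across and 14 mm high, standing on the flange; origin at its underside.
- bottle: Bystander: brown glass bottle, 56 mm across and 170 mm high, standing beside the cryostat; origin at its underside.
- funnel: Bystander: blue plastic funnel standing on its mouth beside the cryostat, 90 mm across, 125 mm high; origin at its underside.
- multimeter: Bystander: yellow hand-held meter lying on the bench, 155 x 78 x 40 mm; origin at its underside.
- mug: Bystander: white mug, 80 mm across, 90 mm high; origin at its underside.
- screwdriver: Bystander: screwdriver lying on the bench.
- pen: Bystander: blue pen, 140 mm long, lying on the bench.
There are look-alikes about, which are no part of the job. What is shaped like the cryostat but yellow is not meant.

How it is judged:
By the outcome, as a careful person would: the job done as asked, in the order asked, and still so for the second after the job is handed in, with the robot touching nothing.
It also fails if it takes over 58 s, if anything falls off the work surface, if the arm or the gripper's body presses on something with over 40 N, if the wrist force passes 120 N, or if a joint passes its speed limit or range.

### The arm

A 7-joint arm with a two-finger parallel gripper is mounted at the origin on the work surface. World frame = base frame: x ahead of the robot, y to its left, z up, the work surface at z = 0. Lengths are in m, angles in rad, forces in N, time in s.
With the tool pointing down it reaches from about 0.4 to 0.85 m from the base axis. Payload 4.5 kg.
Tool frame: the origin (TCP) lies on the centre line of the jaws, within the pads' length; the fingertips stand 14 mm ahead of it and the grasp point (between the pads) lies 5 mm behind it (ctrl.tips_ahead is the distance from the TCP to the fingertips, in m); z points along the fingers, y is the line along which they close (so a half turn about z gives the same grasp; the last joint's range is limited). The gripper opens to 85 mm and grips with 20 to 120 N. Pads are 22 mm wide; open, the fingers measure 114 mm over their backs; the gripper's body (76 mm by 85 mm) begins 54 mm behind the grasp point. The pads swing forward as they close: fully open they stand 13 mm farther back than shut.
Start: joints at [1.228, 0.689, -0.195, 1.565, 0.157, 0.902, -0.215], TCP at [0.23, -0.581, 0.245] pointing down, gripper open.
Joint ranges: [-3.01, 3.01], [-0.46, 2.08], [-1.47, 1.51], [0.13, 2.56], [-1, 4.14], [0.04, 2.09], [-2.66, 2.66]. Speed limits (rad/s): [2.57, 2.57, 3.14, 3.14, 3.14, 3.14, 3.14].

### API

Orientations are given as a unit quaternion [x, y, z, w].
In Python, from plant import ctrl, vision, models gives the robot as it stands.
- The arm moves only by the tool send_rows, never from a script. Its arguments are lists of equal length, an entry for each row: "travel": the shift along the tool's x, y, z in cm, a list of three; "roll": the turn about the tool's z in rad; "gripper": the closure, from 0 (fully open) to 1 (shut). In form: {"travel": [[tx, ty, tz], ...], "roll": [roll, ...], "gripper": [gripper, ...]}. A call has 1 to 12 rows; each row shifts and turns the commanded pose from where the row before left it, along the tool's axes as they then stand; what a row does not reach is not made up. A row lasts 1/8 s, in which the tool goes at most 62.5 mm and 10.7 degrees, less where a joint would pass 70% of its speed; a pose out of reach is approached as far as the arm can. A call is refused whole if a number of a shift passes 6.25 or a number of a turn 0.188, either way. A call with a gripper value outside its range is refused whole. The fingers move at their own pace and stop on an object; the grip force is fixed at half the most. Time passes only in rows, so rows that do not move let the fingers close. It gives the time, the measured TCP pose, the force, the opening and the grip force at its end, in the units of the state.
- ctrl.get_state(): the state, without advancing time (a new reading comes with each control period).
- vision.capture(name): name is "scene" or "side" or "wrist"; returns a dict with "pixels" (384x512x3 uint8, red, green, blue), "depth" (384x512 float32, m along the optical axis (not along the pixel's ray), 0 where there is no reading), "intrinsics" (3x3 intrinsics, pixels), "world_to_cam" (4x4, takes a point from world to camera coordinates). Camera axes: x right, y down, z forward; pixel columns grow to the right and rows downward; lengths in m; the calibration is good to about 2 mm. A picture is of the moment at which its call begins.
- ctrl.sign_off(): hands the job in; it is judged then, once.
Trained networks look in a picture, given as the dict that the camera call returned (one of the last four; its "shot" number tells which), for a name from the list of things; names that differ only in an ending like _2 or _b are one class to them, and where a whole thing is asked for, a point or a joint stands for the part that bears it (a point fixed in the world has none). Each returns a list of dicts, best first, with "confidence" (0 to 1); they miss things now and then, are a little off and sometimes report something else, mostly with a low value. They report only what shows in the picture. A call takes as long as a camera call. They do not tell look-alikes from the thing itself.
- models.boxes_of(picture, target): "extent" ([left, top, right, bottom] in pixels, round what is visible of it).
- models.tip_of(picture, target): "position" ([column, row] in pixels: a listed point, or the origin of a listed thing).
The state is a dict: "time": time; "qpos": joint angles; "joint_vel": joint speeds; "tau": joint torques, N m; "tcp_pos": TCP position; "orientation": TCP orientation; "ft_force": force on the tool from outside, world axes, zero at the start; "moment": the same for the moment, N m; "opening": opening from 0.0 (shut) to 1.0 (fully open); "finger_force": force on a finger pad.
Only numpy, scipy, OpenCV 4.12 (cv2) and the standard library are available. Lean on these libraries where they do the work, as an engineer would, in place of code of your own. Each camera call takes 0.05 s, during which the arm holds its last target. There are 200 camera calls.

## Working session

There is one attempt and no reset: what is moved stays moved. The work goes in short steps, Python scripts to look and compute and a tool call to move; the robot and the scene stay as the last step left them, time stands still between calls to the robot, and variables do not carry over. Pictures are saved under pics/ and viewed, at most 10 in all, crops included, and the job is handed in when it is done.

Besides the shell and the picture viewer there is one more tool, called after ">>>" as name(argument=value, ...) on one line, values as JSON. send_rows: Moves the arm, as the interface text tells. Its arguments: {"type":"object","properties":{"travel":{"type":"array"},"roll":{"type":"array"},"gripper":{"type":"array"}},"required":["travel","roll","gripper"]}

```bash
mkdir -p pics; cat > h.py <<'E'
import numpy as np, cv2
from plant import ctrl, vision, models
def ray(p,uv):
    K=p["intrinsics"];T=np.linalg.inv(p["world_to_cam"])
    d=np.linalg.inv(K)@np.array([uv[0],uv[1],1.]);return T[:3,3],T[:3,:3]@d
def atz(p,uv,z):
    o,d=ray(p,uv);return o+d*(z-o[2])/d[2]
def atd(p,uv):
    u,v=int(round(uv[0])),int(round(uv[1]));w=p["depth"][max(v-1,0):v+2,max(u-1,0):u+2];w=w[w>0]
    if len(w)==0:return None
    o,d=ray(p,uv);return o+d*np.median(w)
def save(p,n): cv2.imwrite("pics/"+n,cv2.cvtColor(p["pixels"],cv2.COLOR_RGB2BGR))
E
python3 - <<'E'
from h import *
np.set_printoptions(precision=3,suppress=True)
ims=[]
for c in("scene","side"):
    p=vision.capture(c);ims.append(p["pixels"])
    print(c,np.linalg.inv(p["world_to_cam"])[:3,3])
    for t in("cryostat","key_top","insert","insert_arm","notch","keeper_knob","tall_port","low_port","screw_cap"):
        for r in models.tip_of(p,t)[:3]: print(t,np.round(r["position"]),round(r["confidence"],2),atd(p,r["position"]))
cv2.imwrite("pics/a.png",cv2.cvtColor(cv2.resize(np.vstack(ims),(400*1,600)),cv2.COLOR_RGB2BGR))
save({"pixels":ims[0]},"s.png");save({"pixels":ims[1]},"d.png")
E
```

```text
scene [0.243 0.124 1.078]
cryostat [228. 195.] 0.81 [0.54  0.037 0.16 ]
cryostat [276. 267.] 0.81 [0.322 0.007 0.162]
cryostat [309. 209.] 0.74 [ 0.418 -0.136  0.16 ]
key_top [213. 303.] 0.9 [0.307 0.18  0.165]
key_top [333. 201.] 0.74 [ 0.408 -0.2    0.173]
key_top [293. 260.] 0.71 [ 0.318 -0.039  0.16 ]
insert [228. 172.] 0.63 [0.587 0.017 0.193]
notch [217. 170.] 0.7 [0.607 0.039 0.185]
keeper_knob [208. 258.] 0.63 [0.406 0.149 0.182]
keeper_knob [222. 147.] 0.58 [0.656 0.004 0.198]
keeper_knob [214. 168.] 0.53 [0.616 0.045 0.183]
tall_port [380. 202.] 0.57 [ 0.378 -0.386  0.011]
tall_port [210. 194.] 0.46 [0.563 0.079 0.16 ]
low_port [247. 165.] 0.53 [ 0.593 -0.04   0.169]
screw_cap [256. 176.] 0.55 [ 0.557 -0.048  0.168]
side [0.781 0.233 1.268]
cryostat [234. 171.] 0.72 [ 0.501 -0.138  0.164]
cryostat [237. 208.] 0.65 [ 0.573 -0.047  0.168]
cryostat [298. 184.] 0.62 [0.395 0.025 0.165]
key_top [364. 202.] 0.94 [0.299 0.196 0.162]
key_top [254. 211.] 0.77 [ 0.546 -0.008  0.163]
key_top [302. 151.] 0.64 [ 0.308 -0.04   0.162]
insert [249. 229.] 0.95 [0.597 0.025 0.192]
insert [249. 211.] 0.48 [ 0.554 -0.017  0.164]
insert_arm [243. 250.] 0.8 [0.644 0.052 0.163]
insert_arm [287. 232.] 0.73 [0.501 0.091 0.078]
notch [242. 241.] 0.8 [0.639 0.042 0.227]
keeper_knob [282. 175.] 0.65 [ 0.415 -0.026  0.184]
keeper_knob [225. 238.] 0.55 [ 0.66  -0.002  0.185]
keeper_knob [241. 210.] 0.54 [ 0.569 -0.035  0.164]
tall_port [262. 236.] 0.54 [0.58  0.062 0.164]
low_port [235. 218.] 0.51 [ 0.597 -0.03   0.166]
low_port [332. 328.] 0.51 [0.605 0.379 0.034]
screw_cap [244. 209.] 0.58 [ 0.56  -0.031  0.164]
```

View pics/s.png

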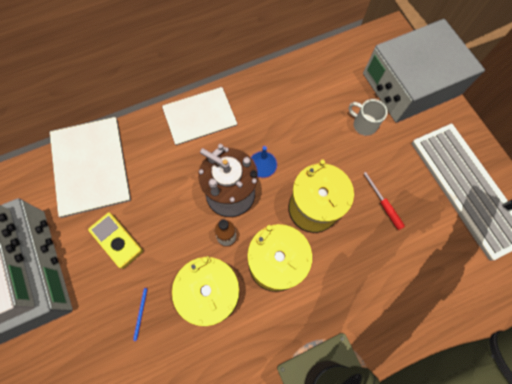

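View pics/d.png

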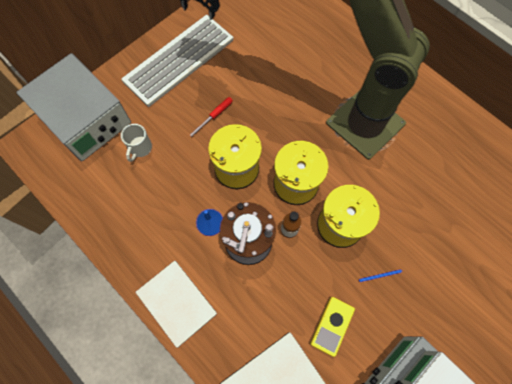

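The scene view has four cryostat shapes. Three have yellow tops, at (205,290), (279,257) and (323,192). One is grey steel with a dark flange and an insert with an arm, at (228,178). In the side view the dark one is at (247,230). It is the one meant, since the yellow ones are excluded. I'll confirm it in an enlarged crop.

```bash
python3 - <<'E'
from h import *
np.set_printoptions(precision=3,suppress=True)
a=cv2.imread("pics/s.png")[138:218,188:288];b=cv2.imread("pics/d.png")[190:270,200:300]
cv2.imwrite("pics/c.png",np.hstack([cv2.resize(x,(400,320),interpolation=cv2.INTER_CUBIC) for x in(a,b)]))
# flange by depth: points with z 0.158-0.17 near
P=[]
for c,(u0,v0) in(("scene",(228,178)),("side",(247,230))):
    p=vision.capture(c);pts=[]
    m=np.zeros((384,512),np.uint8)
    for v in range(v0-40,v0+40):
        for u in range(u0-40,u0+40):
            d=p["depth"][v,u]
            if d>0:
                o,r=ray(p,(u,v));q=o+r*d
                rgb=p["pixels"][v,u].astype(int)
                if .154<q[2]<.172 and np.hypot(q[0]-.59,q[1]-.02)<.11 and not(rgb[0]>150 and rgb[2]<80): pts.append(q)
    pts=np.array(pts);(cc,r)=cv2.minEnclosingCircle(pts[:,:2].astype(np.float32));print(c,cc,r,np.median(pts[:,2]))
E
```

```text
scene (0.593421459197998, 0.016792375594377518) 0.08052592724561691 0.16105637041544563
side (0.5946459174156189, 0.015945440158247948) 0.080118827521801 0.16261465884738135
```

View pics/c.png

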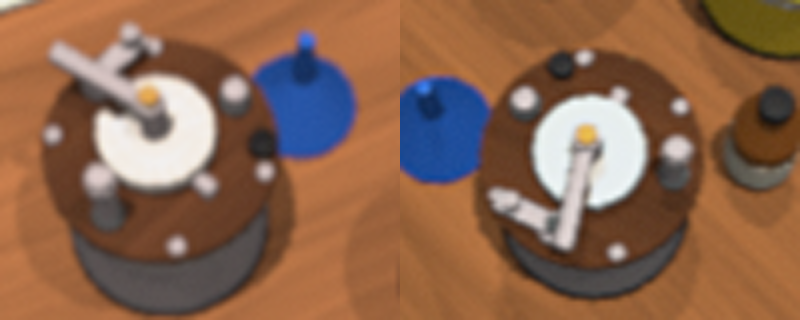

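The crop confirms it: dark flange, white collar, arm and keeper, 80 mm radius and top at z=0.162, all matching the description. Next I get the bearings of the parts.

```bash
python3 - <<'E'
from h import *
np.set_printoptions(precision=4,suppress=True)
C=np.array([.594,.0165])
for c,L in(("scene",dict(key=(239.2,184.2,.174),tall=(212.8,182.5,.238),low=(246.5,159.5,.184),knob=(220.5,146.5,.201),tip=(202.5,151,.229),yb=(225,162,.242),cap=(253.5,174,.176))),
 ("side",dict(key=(254.7,213.8,.174),tall=(269.2,227,.238),low=(231.2,214.8,.184),knob=(225,239.5,.201),tip=(241,251,.229),yb=(246.5,223.5,.242),cap=(240.3,206,.176)))):
    p=vision.capture(c)
    for k,(u,v,z) in L.items():
        q=atz(p,(u,v),z)[:2];d=q-C;print(c,k,q,"r",np.hypot(*d),"deg",np.degrees(np.arctan2(d[1],d[0])),atd(p,(u,v)))
E
```

```text
scene key [0.551  0.0014] r 0.04557725659629793 deg -160.717545038507 [0.5514 0.0013 0.1728]
scene tall [0.5598 0.0665] r 0.060568839993228304 deg 124.40226127428508 [0.5603 0.0664 0.2365]
scene low [ 0.6028 -0.0432] r 0.060355672729467055 deg -81.58268513275577 [ 0.6033 -0.0434  0.1827]
scene knob [0.658  0.0065] r 0.06478709151465671 deg -8.909727200761125 [0.6587 0.0063 0.1994]
scene tip [0.6521 0.0565] r 0.07049374071750154 deg 34.54259568997823 [0.6547 0.056  0.2235]
scene yb [0.5954 0.0185] r 0.0024567793737202883 deg 56.261907668932004 [0.5966 0.0182 0.2392]
scene cap [ 0.5607 -0.0441] r 0.06917748009116144 deg -118.78116789483184 [ 0.5611 -0.0444  0.1748]
side key [0.5514 0.0021] r 0.04501364673124758 deg -161.31654401450265 [0.5512 0.0019 0.173 ]
side tall [0.5628 0.0682] r 0.06041814347639171 deg 121.08305462473454 [0.5629 0.0683 0.2384]
side low [ 0.6026 -0.0397] r 0.05689931359788791 deg -81.28916661638998 [ 0.6029 -0.0394  0.1856]
side knob [0.6651 0.0035] r 0.0723025179949258 deg -10.395441000679849 [0.6653 0.0037 0.2023]
side tip [0.6592 0.061 ] r 0.0789726837774217 deg 34.325332349919684 [0.6584 0.0599 0.222 ]
side yb [0.5997 0.0204] r 0.006890455098030897 deg 34.04819766311982 [0.5998 0.0205 0.2427]
side cap [ 0.5649 -0.0427] r 0.0659205540742038 deg -116.19019277451297 [ 0.565  -0.0425  0.1766]
```

```bash
python3 - <<'E'
from h import *
from scipy.spatial.transform import Rotation as R
s=ctrl.get_state();M=R.from_quat(s["orientation"]).as_matrix();print(s["time"],s["tcp_pos"],np.round(M,3),s["opening"],s["qpos"],s["ft_force"],ctrl.tips_ahead)
print("x deg",np.degrees(np.arctan2(M[1,0],M[0,0])))
C=np.array([.594,.0165])
a=np.radians(34.4);t=np.array([*(C+.06*np.array([np.cos(a),np.sin(a)])),.30]);print(M.T@(t-s["tcp_pos"])*100)
E
```

```text
1.2 [ 0.23002675 -0.58116494  0.24532214] [[ 0.93   0.368  0.   ]
 [ 0.368 -0.93  -0.   ]
 [ 0.     0.    -1.   ]] 1.0025912165266924 [ 1.22777335  0.68909691 -0.1946227   1.56528909  0.15730612  0.9024887
 -0.21510729] [-0.43758236 -0.9184095   1.10658054] 0.014
x deg 21.59237443285326
[ 61.68813277 -43.50767543  -5.4706894 ]
```

>>> send_rows(travel=[[2,-1.4,-3],[3.9,-2.7,-3],[3.9,-2.7,-2.5],[3.9,-2.7,0],[3.9,-2.7,0],[3.9,-2.7,0],[3.9,-2.7,0],[3.9,-2.7,0],[3.9,-2.7,0],[3.9,-2.7,0],[3.9,-2.7,0],[3.9,-2.7,0]], roll=[0,0,0,0,0,0,0,0,0,0,0,0], gripper=[0.6,0.6,0.6,0.6,0.6,0.6,0.6,0.6,0.6,0.6,0.6,0.6])

```text
time: 2.7
tcp_pos: [0.5338, -0.1255, 0.3304]
orientation: [0.982, 0.187, 0.0, 0.0]
ft_force: [1.0, -0.4, -1.0]
opening: 0.403
finger_force: 0.0
```

>>> send_rows(travel=[[4.2,-3.1,0],[4.2,-3.1,0],[4.2,-3.1,0],[4.2,-3.1,0],[0,0,0],[0,0,0],[0,0,0],[0,0,0],[0,0,0],[0,0,0],[0,0,0],[0,0,0]], roll=[0,0,0,0,-0.18,-0.18,-0.18,-0.18,-0.18,-0.18,-0.18,-0.18], gripper=[0.6,0.6,0.6,0.6,0.6,0.6,0.6,0.6,0.6,0.6,0.6,0.6])

```text
time: 4.2
tcp_pos: [0.6436, 0.0501, 0.3302]
orientation: [0.613, 0.79, -0.0, 0.0]
ft_force: [0.0, 0.4, -0.1]
opening: 0.398
finger_force: 0.0
```

>>> send_rows(travel=[[0,0,0],[0,0,0],[0,0,0],[0,0,0],[0,0,0],[0,0,0],[0,0,0],[0,0,0],[0,0,0],[0,0,0],[0,0,0]], roll=[-0.18,-0.18,-0.18,-0.18,-0.18,-0.18,-0.18,-0.18,-0.18,-0.18,-0.12], gripper=[0.6,0.6,0.6,0.6,0.6,0.6,0.6,0.6,0.6,0.6,0.6])

```text
time: 5.58
tcp_pos: [0.6437, 0.05, 0.3301]
orientation: [-0.295, 0.955, -0.0, -0.0]
ft_force: [0.6, -0.1, 0.4]
opening: 0.398
finger_force: 0.0
```

```bash
python3 - <<'E'
from h import *
from scipy.spatial.transform import Rotation as R
s=ctrl.get_state();M=R.from_quat(s["orientation"]).as_matrix();print(s["tcp_pos"],s["opening"],s["qpos"])
print("x deg",np.degrees(np.arctan2(M[1,0],M[0,0])))
p=vision.capture("wrist");save(p,"w1.png")
T=np.linalg.inv(p["world_to_cam"]);print(T.round(3))
for t in("insert_arm","keeper_knob","notch"):
    for r in models.tip_of(p,t)[:3]: print(t,np.round(r["position"]),round(r["confidence"],2),atd(p,r["position"]))
E
```

```text
[0.64371165 0.04996826 0.33008757] 0.39770630445862004 [ 0.34981629  0.81992794 -1.09114475  1.35899019  0.72115127  1.38365513
  1.43782115]
x deg -145.67830036938992
[[-0.565  0.796  0.216  0.589]
 [ 0.825  0.545  0.148  0.012]
 [ 0.     0.262 -0.965  0.458]
 [ 0.     0.     0.     1.   ]]
insert_arm [251. 208.] 0.98 [0.65735289 0.05512052 0.2222929 ]
insert_arm [218.  55.] 0.2 [ 0.56609993 -0.04418199  0.17463526]
keeper_knob [207. 174.] 0.81 [0.65965127 0.00698105 0.19998078]
notch [254. 158.] 0.91 [0.61936476 0.03251098 0.22427124]
```

View pics/w1.png

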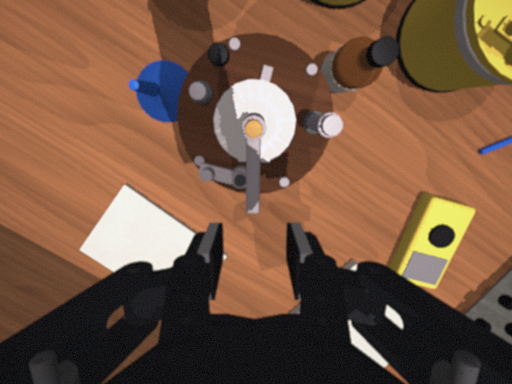

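The wrist view shows the arm from the stem at (254,128) to its tip at (252,212), lined up between the open fingers. The keeper knob is at (207,174) and the tall port at (325,124). I descend to straddle the arm, with the fingertips above the knob's height.

>>> send_rows(travel=[[0,0,2],[0,0,2.5],[0,0,2.5],[0,0,2],[0,0,1],[0,0,0.8],[0,0,0.2],[0,0,0]], roll=[0,0,0,0,0,0,0,0], gripper=[0.6,0.6,0.6,0.6,0.6,0.6,0.6,0.6])

```text
time: 6.78
tcp_pos: [0.6439, 0.0505, 0.2208]
orientation: [-0.293, 0.956, -0.0, 0.0]
ft_force: [-0.3, 0.1, 0.7]
opening: 0.403
finger_force: 0.0
```

>>> send_rows(travel=[[0.01,-0.3,0],[0.03,-0.6,0],[0.03,-0.6,0],[0.03,-0.6,0],[0.03,-0.6,0],[0.03,-0.6,0],[0.03,-0.6,0],[0.03,-0.6,0],[0.03,-0.6,0],[0.03,-0.6,0],[0.03,-0.6,0],[0.01,-0.3,0]], roll=[0.05,0.1,0.1,0.1,0.1,0.1,0.1,0.1,0.1,0.1,0.1,0.05], gripper=[0.6,0.6,0.6,0.6,0.6,0.6,0.6,0.6,0.6,0.6,0.6,0.6])

```text
time: 8.28
tcp_pos: [0.6468, -0.0123, 0.2212]
orientation: [0.251, 0.968, 0.0, 0.001]
ft_force: [-0.2, 0.9, -0.3]
opening: 0.399
finger_force: 0.2
```

```bash
cat > look.py <<'E'
from h import *
import sys
from scipy.spatial.transform import Rotation as R
C=np.array([.594,.0165])
s=ctrl.get_state();M=R.from_quat(s["orientation"]).as_matrix();d=s["tcp_pos"][:2]-C
print("t",s["time"],"tcp",s["tcp_pos"].round(4),"r",np.hypot(*d).round(4),"ang",np.degrees(np.arctan2(d[1],d[0])).round(1),"xyaw",np.degrees(np.arctan2(M[1,0],M[0,0])).round(1),"q",s["qpos"].round(2),s["ft_force"].round(1))
for c in sys.argv[2:]:
    p=vision.capture(c);save(p,sys.argv[1]+c+".png")
    for t in("insert_arm","notch","insert","keeper_knob","screw_cap"):
        for r in models.tip_of(p,t)[:2]:
            q=atd(p,r["position"])
            if q is None: continue
            e=q[:2]-C
            if np.hypot(*e)<.1: print(c,t,np.round(r["position"]),round(r["confidence"],2),q.round(4),"r",np.hypot(*e).round(3),"ang",np.degrees(np.arctan2(e[1],e[0])).round(1))
E
python3 look.py b wrist scene
```

```text
t 8.275 tcp [ 0.6468 -0.0123  0.2212] r 0.0602 ang -28.6 xyaw 151.0 q [ 0.34  0.84 -0.79  1.5   0.65  1.07  0.47] [-0.2  0.9 -0.3]
wrist insert_arm [276. 271.] 0.72 [ 0.6609 -0.0081  0.2235] r 0.071 ang -20.2
wrist notch [262. 182.] 0.71 [0.6168 0.0077 0.2257] r 0.024 ang -21.0
wrist insert [254. 125.] 0.9 [0.5931 0.017  0.2383] r 0.001 ang 150.7
wrist keeper_knob [294. 232.] 0.94 [0.6466 0.0089 0.2236] r 0.053 ang -8.3
wrist screw_cap [148. 126.] 0.92 [ 0.5648 -0.0406  0.1747] r 0.064 ang -117.1
wrist screw_cap [257. 124.] 0.59 [0.5932 0.0181 0.2377] r 0.002 ang 116.1
scene insert_arm [223. 140.] 0.91 [ 0.662  -0.004   0.2221] r 0.071 ang -16.8
scene insert_arm [243. 164.] 0.22 [ 0.6002 -0.0329  0.1667] r 0.05 ang -82.8
scene notch [227. 162.] 0.59 [0.5942 0.0147 0.2378] r 0.002 ang -84.5
scene insert [228. 176.] 0.73 [0.5782 0.0193 0.1876] r 0.016 ang 170.0
scene screw_cap [254. 176.] 0.5 [ 0.5547 -0.0431  0.1745] r 0.071 ang -123.4
scene screw_cap [226. 137.] 0.29 [ 0.6386 -0.0037  0.2785] r 0.049 ang -24.4
```

>>> send_rows(travel=[[0.01,-0.3,0],[0.03,-0.6,0],[0.03,-0.6,0],[0.03,-0.6,0],[0.03,-0.6,0],[0.03,-0.6,0],[0.03,-0.6,0],[0.03,-0.6,0],[0.03,-0.6,0],[0.03,-0.6,0],[0.03,-0.6,0],[0.03,-0.6,0]], roll=[0.05,0.1,0.1,0.1,0.1,0.1,0.1,0.1,0.1,0.1,0.1,0.1], gripper=[0.6,0.6,0.6,0.6,0.6,0.6,0.6,0.6,0.6,0.6,0.6,0.6])

```text
time: 10.38
tcp_pos: [0.5888, -0.0431, 0.2204]
orientation: [0.737, 0.676, 0.0, 0.0]
ft_force: [0.3, 0.0, 0.5]
opening: 0.403
finger_force: 0.2
```

>>> send_rows(travel=[[0.03,-0.6,0],[0.03,-0.6,0],[0.03,-0.6,0],[0.03,-0.6,0],[0.03,-0.6,0],[0.03,-0.6,0],[0.03,-0.6,0],[0.03,-0.6,0],[0.03,-0.6,0],[0.01,-0.3,0],[0,0,0]], roll=[0.1,0.1,0.1,0.1,0.1,0.1,0.1,0.1,0.1,0.05,0], gripper=[0.6,0.6,0.6,0.6,0.6,0.6,0.6,0.6,0.6,0.6,0.6])

```text
time: 11.75
tcp_pos: [0.5421, -0.0136, 0.2204]
orientation: [0.964, 0.266, 0.0, -0.0]
ft_force: [0.4, 0.1, -0.7]
opening: 0.399
finger_force: 0.0
```

```bash
python3 look.py c wrist side
```

```text
t 11.75 tcp [ 0.5421 -0.0136  0.2204] r 0.06 ang -149.9 xyaw 30.8 q [ 0.07  0.62 -0.22  1.84  0.19  0.7  -1.29] [ 0.4  0.1 -0.7]
wrist insert_arm [274. 260.] 0.79 [ 0.5467 -0.0224  0.2292] r 0.061 ang -140.6
wrist notch [265. 173.] 0.93 [0.5799 0.0028 0.2277] r 0.02 ang -135.8
wrist insert [258. 116.] 0.96 [0.5987 0.0178 0.2394] r 0.005 ang 16.0
wrist insert [263. 175.] 0.32 [0.5785 0.0029 0.2275] r 0.021 ang -138.7
wrist keeper_knob [368. 140.] 0.66 [ 0.6224 -0.0529  0.1609] r 0.075 ang -67.8
wrist keeper_knob [341.  13.] 0.63 [0.6577 0.008  0.2   ] r 0.064 ang -7.6
wrist screw_cap [307. 204.] 0.88 [ 0.5673 -0.0388  0.1742] r 0.061 ang -115.7
wrist screw_cap [256. 118.] 0.17 [0.5977 0.0183 0.2393] r 0.004 ang 25.4
side insert_arm [253. 198.] 0.59 [0.567  0.0106 0.3664] r 0.028 ang -167.6
side notch [249. 216.] 0.6 [0.5778 0.0078 0.2284] r 0.018 ang -151.8
side notch [252. 199.] 0.58 [0.5693 0.0092 0.3601] r 0.026 ang -163.5
side insert [247. 227.] 0.75 [0.6034 0.0246 0.2302] r 0.012 ang 41.0
side keeper_knob [227. 238.] 0.51 [0.6586 0.004  0.201 ] r 0.066 ang -10.9
side screw_cap [242. 205.] 0.57 [ 0.5604 -0.042   0.1742] r 0.067 ang -119.8
```

View pics/cwrist.png

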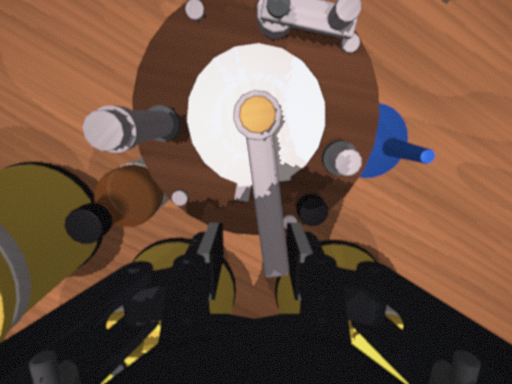

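The arm is now about 20° short of the key, which shows at (242,192). I continue slowly.

>>> send_rows(travel=[[0,-0.18,0],[0,-0.18,0],[0,-0.18,0],[0,-0.18,0],[0,-0.18,0],[0,-0.18,0],[0,-0.18,0],[0,-0.18,0],[0,-0.18,0],[0,-0.18,0],[0,-0.12,0],[0,0,0]], roll=[0.03,0.03,0.03,0.03,0.03,0.03,0.03,0.03,0.03,0.03,0.02,0], gripper=[0.6,0.6,0.6,0.6,0.6,0.6,0.6,0.6,0.6,0.6,0.6,0.6])

```text
time: 13.85
tcp_pos: [0.5349, 0.0038, 0.2203]
orientation: [0.994, 0.108, 0.0, 0.0]
ft_force: [-0.1, -0.2, 0.0]
opening: 0.399
finger_force: 0.0
```

```bash
python3 look.py e wrist
```

```text
t 13.85 tcp [0.5349 0.0038 0.2203] r 0.0605 ang -167.9 xyaw 12.4 q [-0.02  0.6  -0.12  1.87  0.11  0.68 -1.56] [-0.1 -0.2  0. ]
wrist insert_arm [273. 253.] 0.75 [ 0.5333 -0.0073  0.216 ] r 0.065 ang -158.6
wrist notch [261. 174.] 0.79 [0.573  0.0081 0.2161] r 0.023 ang -158.3
wrist insert [256. 117.] 0.95 [0.5982 0.0164 0.2287] r 0.004 ang -1.6
```

The arm top went from z=0.2285 to 0.216, a 12 mm drop, so the insert is home and the contact force is zero. Next I rise, close the fingers and go to the outer side of the keeper knob.

>>> send_rows(travel=[[0,0,-1],[0,0,-3],[0,0,-4],[0,0,-3],[4,0.5,0],[5.7,0.8,0],[5.7,0.8,0],[0,0,0],[0,0,0]], roll=[0,0,0,0,0,0,0,0,0], gripper=[0.6,0.6,0.6,0.6,1,1,1,1,1])

```text
time: 15.28
tcp_pos: [0.6891, 0.0162, 0.3302]
orientation: [0.994, 0.108, -0.001, 0.0]
ft_force: [-0.0, -0.7, -0.1]
opening: -0.0
finger_force: 0.0
```

>>> send_rows(travel=[[0,0,0],[0,0,0],[0,0,0],[0,0,0],[0,0,0],[0,0,0],[0,0,0],[0,0,0],[0,0,0],[0,0,0],[0,0,0]], roll=[-0.17,-0.17,-0.17,-0.17,-0.17,-0.17,-0.17,-0.17,-0.17,-0.16,0], gripper=[1,1,1,1,1,1,1,1,1,1,1])

```text
time: 16.65
tcp_pos: [0.6888, 0.0158, 0.3313]
orientation: [0.579, 0.815, -0.0, 0.0]
ft_force: [0.0, 0.9, 0.5]
opening: -0.003
finger_force: 0.0
```

```bash
python3 look.py f wrist side
```

```text
t 16.65 tcp [0.6888 0.0158 0.3313] r 0.0948 ang -0.4 xyaw 109.2 q [ 0.16  0.75 -0.55  1.22  0.38  1.28 -0.04] [0.  0.9 0.5]
wrist insert_arm [ 77. 153.] 0.55 [ 0.534  -0.0052  0.2158] r 0.064 ang -160.1
wrist insert_arm [124. 147.] 0.18 [0.5713 0.0138 0.2153] r 0.023 ang -173.2
wrist notch [138. 150.] 0.57 [0.5828 0.0151 0.2164] r 0.011 ang -172.7
wrist insert [169. 144.] 0.96 [0.6015 0.0241 0.1943] r 0.011 ang 45.6
wrist keeper_knob [224. 182.] 0.59 [0.6609 0.0076 0.1996] r 0.068 ang -7.6
wrist screw_cap [129. 189.] 0.65 [ 0.5692 -0.0383  0.1746] r 0.06 ang -114.3
wrist screw_cap [168. 142.] 0.37 [0.5992 0.0257 0.192 ] r 0.011 ang 60.7
side insert_arm [257. 200.] 0.91 [ 0.5275 -0.0127  0.2183] r 0.073 ang -156.3
side notch [252. 218.] 0.81 [0.5753 0.0143 0.2159] r 0.019 ang -173.4
side insert [246. 228.] 0.78 [0.6025 0.0219 0.2034] r 0.01 ang 32.6
side screw_cap [241. 210.] 0.59 [ 0.5677 -0.0366  0.1626] r 0.059 ang -116.4
```

View pics/fwrist.png

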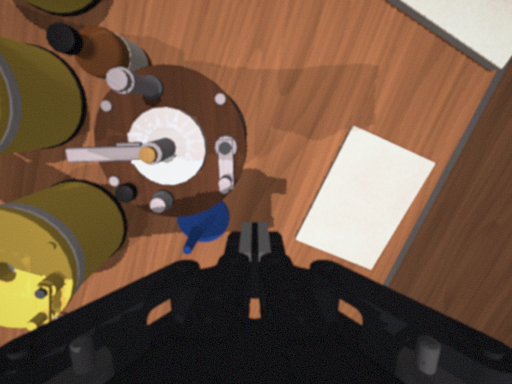

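The wrist view shows the insert home with its arm over the key side. The keeper pivot is at (225,147) and the knob at (225,182), with the closed fingers on its outer side. I descend beside it.

>>> send_rows(travel=[[0.4,0,2],[0,0,3],[0,0,3],[0,0,2.5],[0,0,1.5],[0,0,0.8],[0,0,0.1],[0,0,0]], roll=[0,0,0,0,0,0,0,0], gripper=[1,1,1,1,1,1,1,1])

```text
time: 18.25
tcp_pos: [0.6891, 0.0202, 0.2022]
orientation: [0.579, 0.815, 0.001, 0.001]
ft_force: [-0.3, -0.0, 0.7]
opening: 0.005
finger_force: 0.0
```

>>> send_rows(travel=[[0,-0.2,0],[0,-0.2,0],[0,-0.2,0],[0,-0.2,0],[0,-0.1,0],[0,0,0]], roll=[0,0,0,0,0,0], gripper=[1,1,1,1,1,1])

```text
time: 19.0
tcp_pos: [0.6799, 0.017, 0.2013]
orientation: [0.579, 0.815, -0.0, 0.0]
ft_force: [0.3, 0.6, -0.2]
opening: -0.003
finger_force: 0.0
```

```bash
python3 look.py g wrist; python3 - <<'E'
import cv2
i=cv2.imread("pics/gwrist.png");cv2.imwrite("pics/g2.png",cv2.resize(i[:290,130:380],None,fx=2,fy=2))
E
```

```text
t 19.0 tcp [0.6799 0.017  0.2013] r 0.086 ang 0.3 xyaw 109.3 q [ 0.16  0.85 -0.52  1.41  0.46  1.   -0.12] [ 0.3  0.6 -0.2]
wrist notch [ 60. 180.] 0.64 [0.567  0.0076 0.1733] r 0.028 ang -161.7
wrist insert [123. 174.] 0.69 [0.6013 0.0244 0.178 ] r 0.011 ang 47.2
wrist insert [115. 262.] 0.16 [ 0.6061 -0.0349  0.1708] r 0.053 ang -76.7
wrist keeper_knob [213. 247.] 0.68 [0.6602 0.0105 0.1999] r 0.067 ang -5.2
wrist screw_cap [ 54. 249.] 0.56 [ 0.5698 -0.0371  0.1726] r 0.059 ang -114.3
```

View pics/g2.png

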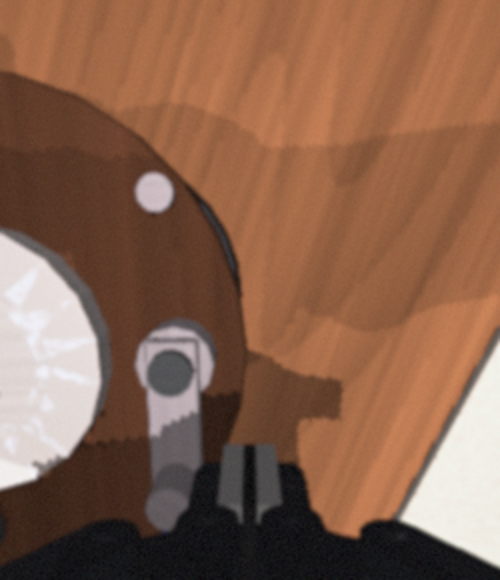

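The knob, at crop (165,508), is just inside the fingers and about to be touched. I swing it around the pivot.

>>> send_rows(travel=[[-0.09,-0.15,0],[-0.19,-0.29,0],[-0.19,-0.29,0],[-0.19,-0.29,0],[-0.19,-0.29,0],[-0.19,-0.29,0],[-0.19,-0.29,0],[-0.19,-0.29,0],[-0.19,-0.29,0],[-0.19,-0.29,0],[-0.19,-0.29,0],[0,0,0]], roll=[0.05,0.1,0.1,0.1,0.1,0.1,0.1,0.1,0.1,0.1,0.1,0], gripper=[1,1,1,1,1,1,1,1,1,1,1,1])

```text
time: 20.8
tcp_pos: [0.6484, 0.0022, 0.2014]
orientation: [0.909, 0.416, -0.0, 0.0]
ft_force: [-0.4, -0.0, -0.5]
opening: -0.005
finger_force: 0.0
```

```bash
python3 look.py i wrist scene; python3 - <<'E'
import cv2,numpy as np
i=cv2.imread("pics/iwrist.png")[:290,100:400];j=cv2.imread("pics/iscene.png")[110:210,178:278];cv2.imwrite("pics/i2.png",np.hstack([cv2.resize(i,(400,387)),cv2.resize(j,(387,387),interpolation=cv2.INTER_CUBIC)]))
E
```

```text
t 20.8 tcp [0.6484 0.0022 0.2014] r 0.0562 ang -14.7 xyaw 49.2 q [ 0.05  0.77 -0.24  1.53  0.22  0.86 -0.97] [-0.4 -0.  -0.5]
wrist insert [176. 252.] 0.57 [0.604  0.0211 0.1758] r 0.011 ang 24.7
wrist keeper_knob [216. 251.] 0.72 [0.6334 0.0132 0.1998] r 0.039 ang -4.8
scene insert_arm [245. 182.] 0.91 [ 0.5368 -0.009   0.2161] r 0.063 ang -155.9
scene notch [235. 184.] 0.89 [0.5568 0.0117 0.1734] r 0.038 ang -172.6
scene insert [226. 175.] 0.82 [0.587  0.0231 0.1817] r 0.01 ang 136.7
scene screw_cap [252. 176.] 0.46 [ 0.559  -0.0379  0.173 ] r 0.065 ang -122.8
```

View pics/i2.png

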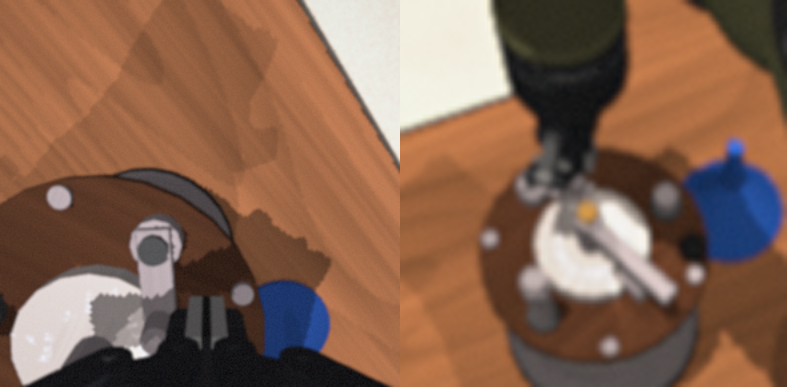

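The keeper is at about 0.95 rad and follows well. I continue to the stop, more gently at the end.

>>> send_rows(travel=[[-0.15,-0.23,0],[-0.15,-0.23,0],[-0.15,-0.23,0],[-0.15,-0.23,0],[-0.15,-0.23,0],[-0.15,-0.23,0],[-0.08,-0.12,0],[-0.06,-0.09,0],[-0.06,-0.09,0],[0,0,0]], roll=[0.08,0.08,0.08,0.08,0.08,0.08,0.04,0.03,0.03,0], gripper=[1,1,1,1,1,1,1,1,1,1])

```text
time: 22.65
tcp_pos: [0.6301, 0.0098, 0.2013]
orientation: [0.99, 0.138, -0.0, 0.0]
ft_force: [-0.6, -1.0, 0.0]
opening: 0.001
finger_force: 0.4
```

```bash
python3 look.py j wrist
```

```text
t 22.65 tcp [0.6301 0.0098 0.2013] r 0.0367 ang -10.6 xyaw 15.9 q [-0.05  0.74 -0.07  1.6   0.07  0.8  -1.44] [-0.6 -1.   0. ]
wrist keeper_knob [216. 249.] 0.64 [0.625  0.0276 0.1999] r 0.033 ang 19.6
```

>>> send_rows(travel=[[0,-0.06,0],[0,-0.06,0],[0,-0.06,0],[0,0,0]], roll=[0,0,0,0], gripper=[1,1,1,1])

```text
time: 23.45
tcp_pos: [0.63, 0.0103, 0.2014]
orientation: [0.99, 0.138, 0.0, 0.001]
ft_force: [1.8, -4.1, -0.1]
opening: 0.001
finger_force: 2.5
```

>>> send_rows(travel=[[0,-0.1,0],[0,-0.1,0],[0,0,0]], roll=[0,0,0], gripper=[1,1,1])

```text
time: 23.82
tcp_pos: [0.6298, 0.0105, 0.2014]
orientation: [0.991, 0.137, 0.001, 0.002]
ft_force: [2.3, -7.1, -0.7]
opening: 0.003
finger_force: 3.9
```

The finger has stalled and the force is rising, so the keeper is at its stop. I back off and lift.

>>> send_rows(travel=[[0,0.4,0],[0,0.6,0],[0,0.3,-1],[0,0,-4],[0,0,-5],[0,0,-5],[-5,5,0],[-5,5,0],[-5,5,0],[0,0,0],[0,0,0]], roll=[0,0,0,0,0,0,0,0,0,0,0], gripper=[1,1,1,1,1,1,1,1,1,1,1])

```text
time: 25.2
tcp_pos: [0.5418, -0.1619, 0.352]
orientation: [0.99, 0.138, 0.001, -0.001]
ft_force: [-0.5, 0.1, -0.4]
opening: 0.001
finger_force: 0.0
```

```bash
python3 look.py k scene side; python3 - <<'E'
import cv2,numpy as np
a=cv2.imread("pics/kscene.png")[138:218,188:288];b=cv2.imread("pics/kside.png")[190:270,200:300]
cv2.imwrite("pics/k2.png",np.hstack([cv2.resize(x,(400,320),interpolation=cv2.INTER_CUBIC) for x in(a,b)]))
E
```

```text
t 25.2 tcp [ 0.5418 -0.1619  0.352 ] r 0.1858 ang -106.3 xyaw 15.9 q [ 0.26  0.49 -0.08  1.6   0.04  1.05 -1.12] [-0.5  0.1 -0.4]
scene insert_arm [247. 182.] 0.85 [ 0.5534 -0.0215  0.1618] r 0.056 ang -136.9
scene notch [237. 181.] 0.9 [0.56   0.0028 0.1743] r 0.037 ang -158.0
scene insert [224. 175.] 0.91 [0.5906 0.0264 0.1764] r 0.01 ang 109.1
scene insert [248. 181.] 0.72 [ 0.5546 -0.0241  0.1608] r 0.057 ang -134.2
scene keeper_knob [220. 161.] 0.61 [0.6225 0.0241 0.1996] r 0.029 ang 14.9
scene screw_cap [250. 176.] 0.51 [ 0.5643 -0.0347  0.1639] r 0.059 ang -120.1
side notch [250. 217.] 0.78 [0.5767 0.008  0.2172] r 0.019 ang -153.9
side insert [251. 226.] 0.92 [0.585  0.0221 0.1779] r 0.011 ang 148.0
side keeper_knob [243. 233.] 0.59 [0.6167 0.0245 0.2022] r 0.024 ang 19.3
side screw_cap [230. 216.] 0.59 [ 0.6067 -0.0383  0.1844] r 0.056 ang -77.0
```

View pics/k2.png

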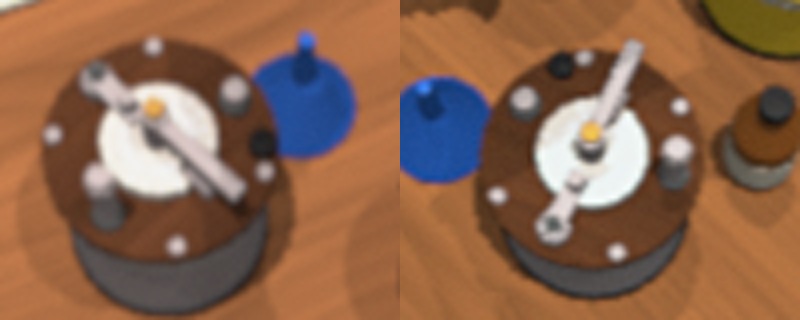

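The crops show the keeper over the collar, with its knob at (125,103) in the left crop and (575,185) in the right. The arm lies over the key, and the screw cap at (263,143) has not moved. I hand in.

```bash
python3 -c "
from plant import ctrl
print(ctrl.sign_off())"
```

```text
the job is handed in; nothing more can be done
None
```

The insert was turned clockwise over the low port and dropped 12 mm home on the key, the keeper was then swung to its stop over the collar, and the job was handed in at about 25 s with the screw cap where it was.

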